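Hold a culture tube level over the light panel for inspection

ROBOT

A 7-joint arm with a two-finger parallel gripper is mounted at the origin on the work surface. World frame = base frame: x ahead of the robot, y to its left, z up, the work surface at z = 0. Lengths are in m, angles in rad, forces in N, time in s.
With the tool pointing down it reaches from about 0.425 to 0.825 m from the base axis. Payload 3.6 kg.
Tool frame: the origin (TCP) lies midway between the tips of the shut fingers; the grasp point (between the pads) lies 19 mm behind it; z points along the fingers, x is the direction in which the jaws open and shut, and the axes are right-handed (so a half turn about z gives the same grasp; the last joint's range is limited). The gripper opens to 93 mm and grips with 3 to 60 N. Pads are 15 mm wide; open, the fingers measure 128 mm over their backs; the gripper's body (75 mm by 188 mm) begins 65 mm behind the grasp point.
Start: joints at [-1.206, 0.615, -0.013, 1.423, 0.008, 1.103, -0.04], TCP at [0.248, 0.601, 0.219] pointing down, gripper open.
Joint ranges: [-3.12, 3.12], [-0.3, 2.06], [-1.34, 1.32], [0.26, 2.42], [-1.36, 4.5], [0.01, 1.98], [-2.84, 2.84]. Speed limits (rad/s): [2.79, 2.79, 3.14, 3.14, 3.14, 3.14, 3.14].

INTERFACE

Orientations are given as a rotation vector (axis times angle).
In Python, from cell import arm, viewer, job gives the robot as it stands. The module is installed in compiled form; this text tells all that it offers.
- The arm moves only by the tool send_rows, never from a script. Its argument "steps" is a list of rows, each a list of 7 numbers: the shift along the world's x, y, z in mm, then the turn, a rotation vector about the world's x, y, z in degrees, then the closure, from -1 (fully open) to 1 (shut). In form: [[x, y, z, rx, ry, rz, gripper], ...]. A call has 1 to 12 rows; each row shifts and turns the commanded pose from where the row before left it; what a row does not reach is not made up. A row lasts 1/8 s, in which the tool goes at most 62.5 mm and 10.7 degrees, less where a joint would pass 70% of its speed; a pose out of reach is approached as far as the arm can. A call with a gripper value outside its range is refused whole. The fingers move at their own pace and stop on an object; "force" is the grip in N (left out, the last holds). Time passes only in rows, so rows that do not move let the fingers close. It gives the time, the measured TCP pose, the force and the opening at its end, in the units of the state.
- arm.sense(): the state, without advancing time (a new reading comes with each control period).
- viewer.capture(name): name is "side" or "top" or "wrist"; returns the picture (420x560x3 uint8, red, green, blue); there is no depth.
- viewer.get_calibration(name): a dict with "fovy" (degrees; the focal length in pixels is half the picture's height over the tangent of half this angle, whatever the lens; pixels are square), "cx", "cy" (the principal point, pixels), "R" (3x3) and "t" (3): a world point X has camera coordinates R X + t. Camera axes: x right, y down, z forward; pixel columns grow to the right and rows downward; lengths in m; the calibration is good to about 2 mm. A picture is of the moment at which its call begins: read the wrist's pose just before it. get_calibration takes no time and is no camera call; for the wrist camera it gives the pose at the moment of the call.
- job.close_job(): hands the job in, once; it reports no verdict.
The state is a dict: "clock": time; "qpos": joint angles; "qd": joint speeds; "joint_efforts": joint torques, N m; "position": TCP position; "tcp_rot": TCP orientation; "force": force on the tool from outside, world axes, zero at the start; "moment": the same for the moment, N m; "finger_gap": opening from 0.0 (shut) to 1.0 (fully open).
Only numpy, scipy, OpenCV 4.12 (cv2) and the standard library are available. Lean on these libraries where they do the work, as an engineer would, in place of code of your own. Each camera call takes 0.05 s, during which the arm holds its last target.

TASK

Wake the light panel by pressing the hinged treadle switch on the bench down to its stop, and let it spring back up. Then draw the one long capped glass tube out of the slant rack, turn it level, and hold it raised about 15 cm above the middle of the light panel, lying lengthwise along the panel, so that it can be inspected for cracks. Finish while still holding it there, still and touching nothing else; leave the two short tubes, the jar and the beaker where they are.

Things in the scene. Friction and masses are not known exactly. Their poses are not given: they have to be found in the camera images.
- tube: The long capped tube to inspect, 160 mm long, about 70 g: clear glass 26 mm in diameter up to 138 mm from its bottom, then a white cap 30 mm in diameter. Origin at the centre of its bottom end, z along the tube to the cap. It starts in any one of the rack's sockets, leaning 45 degrees, cap end up and away from the robot; the lowest 60 mm are in the socket, the rest is free to grasp.
- tube_mid (a point): Point on the axis of the long tube, half way along it, 80 mm from its bottom; axes as tube.
- short_a: A short capped glass tube of the same 26 mm diameter (cap 30 mm) but only 105 mm long, in another socket of the rack; leave it. Origin at its bottom, z along it to the cap.
- short_b: A second short capped tube, the same as short_a; leave it.
- rack: Slant rack fixed to the bench: painted base 150 x 280 x 12 mm and a grey block with three round sockets 90 mm apart along its y (y = -90, 0, 90 mm), 29 mm wide, 60 mm deep, leaning 45 degrees from vertical to its +x (away from the robot); mouth centres at x = 23, z = 89 mm. Block top 110 mm, grey end cheeks 80 mm high. Origin at the centre of the underside, z up.
- panel: Flat light panel fixed on the bench, aluminium frame with white face, 130 mm (its x) by 200 mm (its y, the lengthwise direction) by 18 mm high. Origin at the centre of the underside, z up.
- pedal (a joint): Angle of the treadle switch's hinged plate: 0 = up (at rest), 0.22 rad = pressed down to its stop. It springs back when released; pressed near its free end it takes about 2.5 N to start and 8 N to reach the stop.
- pedal_press (a point): Where to press the treadle: on top of the ribbed free end of its aluminium plate (110 x 58 x 6 mm), 85 mm from the hinge. Moves with the plate: 49 mm above the bench when up, 19 mm lower at the stop. When up its z is vertical and its x points level from the free end to the hinge. The black fixed base is 130 x 85 x 12 mm, the hinge 28 mm above the bench.
- jar: Amber glass jar with a blue cap, 60 mm in diameter, 85 mm high, on the bench beyond the work; leave it. Origin at the centre of its underside.
- beaker: Empty open glass beaker, about 64 mm in diameter, 85 mm high, on the bench beyond the work; leave it. Origin at the centre of its underside.
Mind the look-alikes: they are no part of the job. Leave any red or turquoise look-alike of the part that bears pedal alone.

How it is judged:
On the way, in this order (a step that is already met when the one before it is completed fails the run):
1. the treadle is pressed down to its stop (value of joint pedal above 0.2 rad), for 0.1 s.
2. the treadle has sprung back up (value of joint pedal below 0.04 rad), for 0.1 s.
3. the long tube is drawn out of its socket in the gripper (distance of tube from where it was at the start of the episode above 0.07 m and contact force between the fingers and tube above 0.5 N), for 0.1 s.
At the end, for the whole second after the job is handed in: Long tube held still in the gripper, touching nothing else, level within 11 degrees, lengthwise along the panel within 15 degrees (cap at either end), its middle within 45 mm across and 50 mm along of the panel centre, 90 to 250 mm above the bench; treadle back up (z of tube_mid in the frame of panel between 0.09 and 0.25 m and x of tube_mid in the frame of panel between -0.045 and 0.045 m and y of tube_mid in the frame of panel between -0.05 and 0.05 m and angle between tube's own z axis and vertical between 1.37 and 1.77 rad and angle between the z axis of tube and the y axis of panel, either way round below 0.26 rad and contact force between the fingers and tube above 0.5 N and contact force between tube and panel below 0.1 N and contact force between tube and rack below 0.1 N and contact force between tube and jar below 0.1 N and contact force between tube and short_a below 0.1 N and contact force between tube and short_b below 0.1 N and contact force between tube and beaker below 0.1 N and linear speed of tube below 0.03 m/s and angular speed of tube below 0.2 rad/s and value of joint pedal below 0.04 rad); the arm keeps its last pose, push and grip.
It fails at once if a short tube is disturbed (moved more than 30 mm) (distance of short_a from where it was at the start of the episode above 0.03 m).
It fails at once if the other short tube is disturbed (moved more than 30 mm) (distance of short_b from where it was at the start of the episode above 0.03 m).
It fails at once if the jar is disturbed (moved more than 30 mm) (distance of jar from where it was at the start of the episode above 0.03 m).
It fails at once if the beaker is disturbed (moved more than 30 mm) (distance of beaker from where it was at the start of the episode above 0.03 m).
It also fails if it takes over 51 s, if anything falls off the work surface, if the arm or the gripper's body presses on something with over 40 N, if the wrist force passes 120 N, or if a joint passes its speed limit or range.

## Working session

There is one attempt and no reset: what is moved stays moved. The work goes in short steps, Python scripts to look and compute and a tool call to move; the robot and the scene stay as the last step left them, time stands still between calls to the robot, and variables do not carry over. Pictures are saved under pics/ and viewed, and the job is handed in when it is done.

Besides the shell and the picture viewer there is one more tool, called after "Call:" as name(argument=value, ...), one argument or row to a line, values as JSON. send_rows: Moves the arm, as the interface text tells. Its arguments: {"type":"object","properties":{"steps":{"type":"array","items":{"type":"array","items":{"type":"number"}}},"force":{"type":"number"}},"required":["steps"]}

```bash
mkdir -p pics
python3 - <<'E'
from cell import arm, viewer, job
import cv2
print(arm.sense())
for n in ["side","top","wrist"]:
    c=viewer.get_calibration(n); print(n,c)
    im=viewer.capture(n); cv2.imwrite(f"pics/{n}0.png",im[:,:,::-1])
E
```

```text
{'clock': 0.0, 'qpos': array([-1.2064745 ,  0.61590641, -0.01264295,  1.42485795,  0.00810501,
        1.10339301, -0.04042243]), 'qd': array([ 0.00091507,  0.00274755,  0.00063232, -0.00026342,  0.00152491,
        0.00044149, -0.00055954]), 'joint_efforts': array([-1.66212635e-05, -4.58942449e+01,  2.09030779e-01, -1.65736735e+01,
       -6.11515786e-02,  2.06316181e-02,  2.43047143e-04]), 'position': array([0.2473004 , 0.6002801 , 0.21750298]), 'tcp_rot': array([ 2.60925942,  1.74712425, -0.00325924]), 'force': array([0.1361804 , 0.0053308 , 0.60638367]), 'moment': array([ 0.03795357, -0.02357176, -0.03924222]), 'finger_gap': 0.998856613806275}
side {'fovy': 55.50143826033583, 'cx': 276.299474371487, 'cy': 208.18144712068147, 'R': array([[ 0.76534186, -0.64360477, -0.00497389],
       [-0.47808683, -0.56330853, -0.67388165],
       [ 0.43091161,  0.51812779, -0.73882256]]), 't': array([-0.49875177,  0.31602109,  0.89861343])}
top {'fovy': 53.555905311010925, 'cx': 276.5112453121649, 'cy': 211.58499100619002, 'R': array([[ 0.0013831 , -0.99999715,  0.00194544],
       [-0.98639051, -0.00168414, -0.16441086],
       [ 0.16441367, -0.00169157, -0.98639003]]), 't': array([-0.05101657,  0.59737209,  1.03006081])}
wrist {'fovy': 61.09035448809359, 'cx': 284.0371640482591, 'cy': 210.63556438479534, 'R': array([[ 0.37987479,  0.92503698, -0.00131775],
       [ 0.89694045, -0.36798751,  0.24511838],
       [ 0.22625865, -0.09429623, -0.96949226]]), 't': array([-0.64898363, -0.02911442,  0.38906721])}
```

View pics/side0.png

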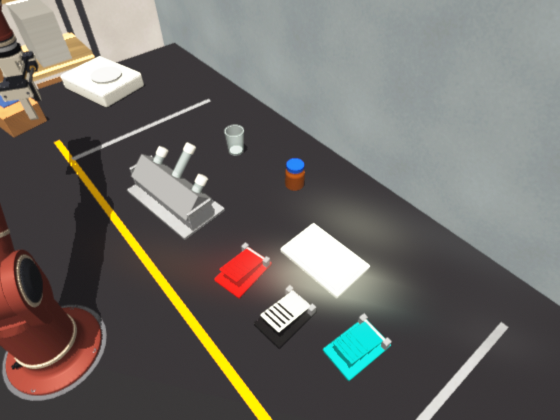

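View pics/top0.png

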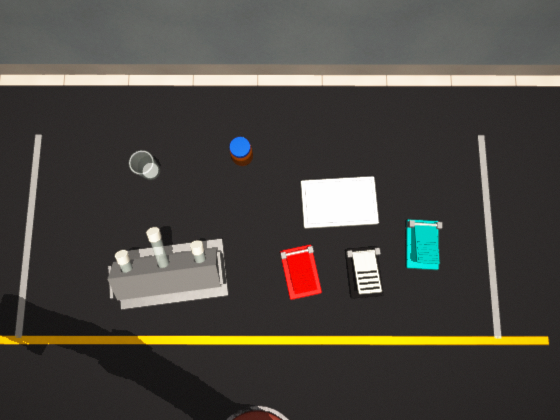

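View pics/wrist0.png

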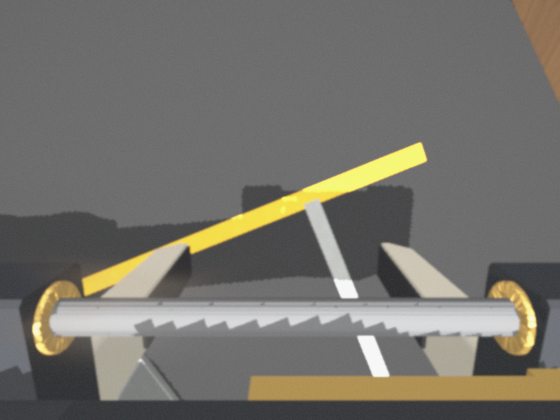

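Run:
```python
import cv2
def crop(f,x0,y0,x1,y1,s,o):
    im=cv2.imread(f"pics/{f}")[y0:y1,x0:x1]; cv2.imwrite(f"pics/{o}",cv2.resize(im,None,fx=s,fy=s,interpolation=cv2.INTER_CUBIC))
crop("top0.png",100,215,240,315,5,"t_rack.png")
crop("top0.png",270,170,450,305,4,"t_ped.png")
crop("side0.png",115,130,235,240,5,"s_rack.png")
crop("side0.png",210,215,400,385,4,"s_ped.png")
```

```text
(no output)
```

View pics/t_rack.png

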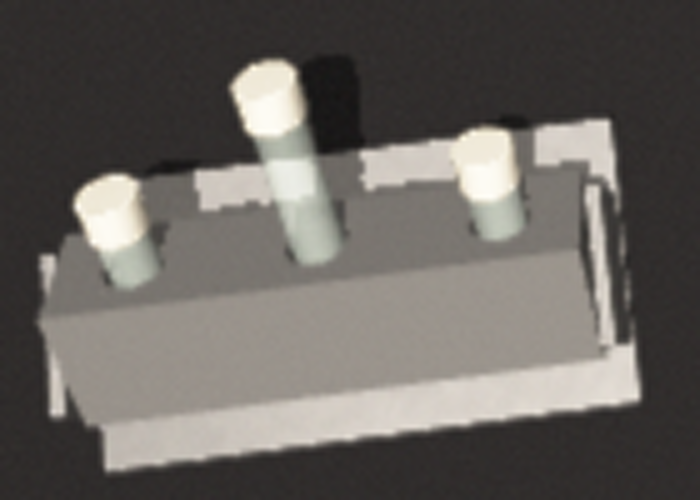

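View pics/t_ped.png

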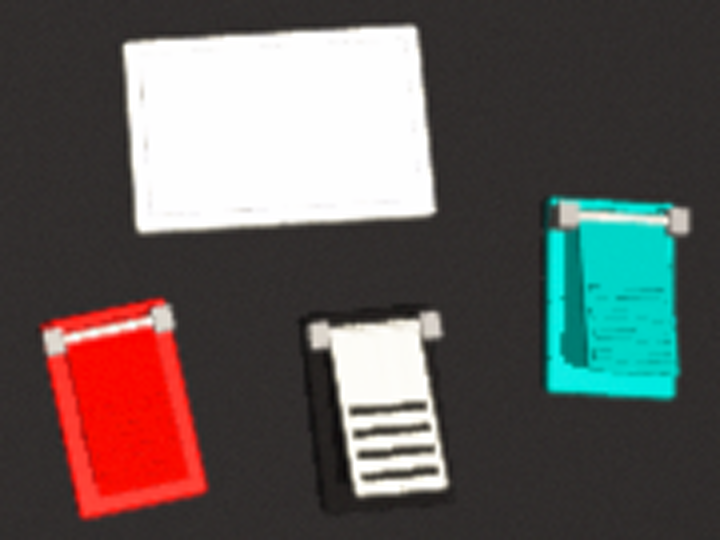

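View pics/s_rack.png

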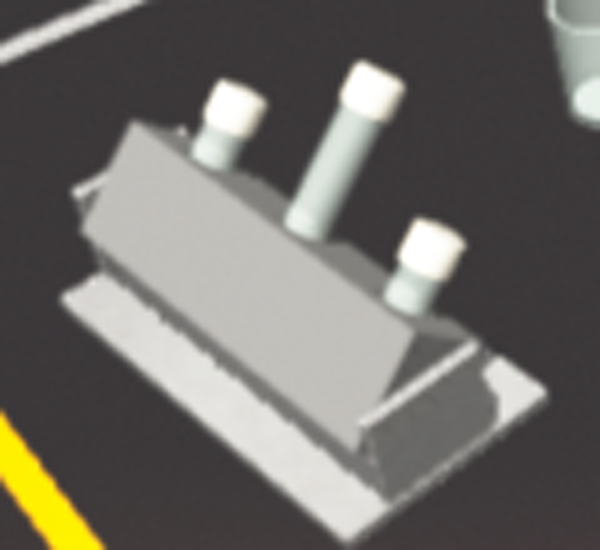

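View pics/s_ped.png

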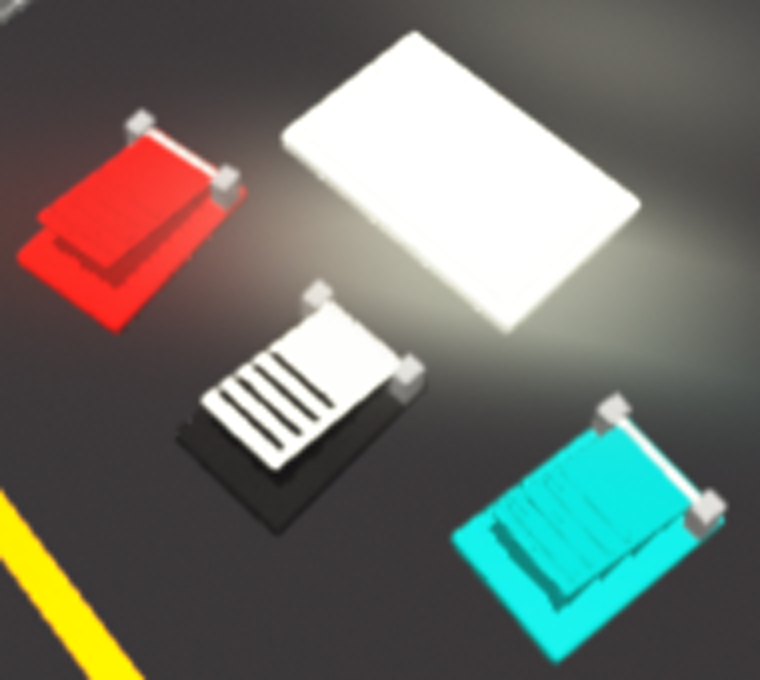

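```bash
cat > h.py <<'E'
import numpy as np
from cell import arm, viewer, job
from scipy.optimize import least_squares
def proj(c,X):
    f=210/np.tan(np.radians(c['fovy']/2)); p=np.asarray(X)@c['R'].T+c['t']
    return np.c_[c['cx']+f*p[:,0]/p[:,2], c['cy']+f*p[:,1]/p[:,2]]
def ray(c,uv):
    f=210/np.tan(np.radians(c['fovy']/2)); d=np.array([(uv[0]-c['cx'])/f,(uv[1]-c['cy'])/f,1])
    return -c['R'].T@c['t'], c['R'].T@d
def onz(c,uv,z):
    o,d=ray(c,uv); return o+d*(z-o[2])/d[2]
def tri(obs):
    A=0;b=0;
    for c,uv in obs:
        o,d=ray(c,uv); d=d/np.linalg.norm(d); M=np.eye(3)-np.outer(d,d); A=A+M; b=b+M@o
    X=np.linalg.solve(A,b); 
    return X,[np.linalg.norm(proj(c,X[None])[0]-uv) for c,uv in obs]
def fitpose(obs,x0):
    # obs: list (cam, local pt, uv)
    def P(v,L): 
        c,s=np.cos(v[2]),np.sin(v[2]); return np.array([v[0]+c*L[0]-s*L[1], v[1]+s*L[0]+c*L[1], L[2]])
    r=least_squares(lambda v: np.concatenate([proj(c,P(v,L)[None])[0]-uv for c,L,uv in obs]),x0)
    return r.x, r.fun.reshape(-1,2).round(1)
E
python3 - <<'E'
from h import *
T=viewer.get_calibration("top");S=viewer.get_calibration("side")
tc=lambda s,ox,oy:(lambda u,v:np.array([u/s+ox-.5+.5/s,v/s+oy-.5+.5/s]))
tr=tc(5,100,215);tp=tc(4,270,170);sr=tc(5,115,130);sp=tc(4,210,215)
r=.7071
print("tri long cap",tri([(T,tr(264,75)),(S,sr(378,80))]))
print("tri shortL cap",tri([(T,tr(107,192)),(S,sr(240,98))]))
print("tri shortR cap",tri([(T,tr(486,145)),(S,sr(437,238))]))
obs=[]
def b(L): return np.array([93.7,L,159.7])/1e3
def sh(L): return np.array([54.8,L,120.8])/1e3
obs+=[(T,b(0),tr(264,75)),(S,b(0),sr(378,80))]
obs+=[(T,sh(.09),tr(107,192)),(S,sh(.09),sr(240,98)),(T,sh(-.09),tr(486,145)),(S,sh(-.09),sr(437,238))]
obs+=[(T,np.array([-.075,.14,.012]),tr(105,468)),(T,np.array([-.075,-.14,.012]),tr(638,402)),(T,np.array([.075,-.14,.012]),tr(612,120))]
obs+=[(S,np.array([-.075,.14,.012]),sr(63,297)),(S,np.array([-.075,-.14,.012]),sr(348,540)),(S,np.array([.075,-.14,.012]),sr(547,390))]
print("rack",*fitpose(obs,[.5,.3,0]))
o=[(T,np.array([x,y,.018]),tp(*uv)) for x,y,uv in [(.065,.1,(123,42)),(.065,-.1,(416,26)),(-.065,-.1,(436,213)),(-.065,.1,(137,233))]]
o+=[(S,np.array([x,y,.018]),sp(*uv)) for x,y,uv in [(.065,.1,(415,31)),(.065,-.1,(641,203)),(-.065,.1,(283,137))]]
print("panel",*fitpose(o,[.5,-.1,0]))
print("free L",tri([(T,tp(355,497)),(S,sp(201,402))]))
print("free R",tri([(T,tp(447,488)),(S,sp(277,470))]))
print("hinge post L",tri([(T,tp(319,332)),(S,sp(318,292))]))
print("hinge post R",tri([(T,tp(430,323)),(S,sp(407,368))]))
print("jar",onz(T,(240,147),.085),"beaker",onz(T,(150,170),0.0))
E
```

```text
tri long cap (array([0.53520468, 0.23872273, 0.15502442]), [np.float64(0.8785837889599466), np.float64(0.7157757506805942)])
tri shortL cap (array([0.4836691 , 0.32196337, 0.11730917]), [np.float64(0.7604552520352768), np.float64(0.6113768674570291)])
tri shortR cap (array([0.50604791, 0.14155083, 0.11906783]), [np.float64(0.8470451309939201), np.float64(0.7356475882078028)])
rack [0.44120655 0.22394767 0.1218327 ] [[  0.4   1. ]
 [  0.8  -0.7]
 [ 37.7  -4.4]
 [ 19.9  12.8]
 [-38.    5. ]
 [-19.5 -15.2]
 [ -0.6   0.1]
 [  0.7  -0. ]
 [  0.2  -0.7]
 [ -0.6   0.1]
 [ -0.5   0.4]
 [  0.5   0.7]]
panel [ 0.6304556  -0.21918523  0.06238528] [[ 0.3  0. ]
 [ 0.6 -0.3]
 [ 0.5  0.3]
 [ 0.2 -0.1]
 [-0.5 -0.2]
 [ 0.2 -0.4]
 [-0.8 -0.9]]
free L (array([ 0.38842563, -0.25585526,  0.05105095]), [np.float64(0.0813694305647498), np.float64(0.09106821419042174)])
free R (array([ 0.39445498, -0.31396505,  0.05135214]), [np.float64(0.26449442436020587), np.float64(0.3055867608045841)])
hinge post L (array([ 0.49213736, -0.23854076,  0.03555563]), [np.float64(0.1498419119425182), np.float64(0.16101898686854077)])
hinge post R (array([ 0.49789049, -0.31025993,  0.03656232]), [np.float64(0.1933610019457797), np.float64(0.2156140844747018)])
jar [0.75990174 0.04417725 0.085     ] beaker [0.72142695 0.29904869 0.        ]
```

Call:
send_rows(
  steps=[
    [34,-33,14,0,0,0,1],
    [34,-33,14,0,0,0,1],
    [34,-33,14,0,0,0,1],
    [34,-33,14,0,0,0,1],
    [34,-33,14,0,0,0,1],
    [34,-33,14,0,0,0,1],
    [12,-50,0,0,0,0,1],
    [12,-50,0,0,0,0,1],
    [12,-50,0,0,0,0,1],
    [12,-50,0,0,0,0,1],
  ],
  force=20,
)

```text
clock: 1.4
position: [0.4996, 0.2012, 0.3024]
tcp_rot: [-2.61, -1.748, 0.001]
force: [1.1, -0.8, -0.2]
finger_gap: 0.017
```

Call:
send_rows(
  steps=[
    [10,-50,0,0,0,0,1],
    [10,-50,0,0,0,0,1],
    [10,-50,0,0,0,0,1],
    [10,-50,0,0,0,0,1],
    [-16,-36,-25,0,0,0,1],
    [-16,-36,-25,0,0,0,1],
    [-16,-36,-25,0,0,0,1],
    [-16,-36,-25,0,0,0,1],
    [-16,-36,-25,0,0,0,1],
    [-16,-36,-25,0,0,0,1],
    [-16,-36,-25,0,0,0,1],
    [-16,-32,-27,0,0,0,1],
  ],
)

```text
clock: 2.9
position: [0.4111, -0.2824, 0.0999]
tcp_rot: [2.61, 1.747, 0.0]
force: [-0.2, -0.2, 0.1]
finger_gap: 0.004
```

Call:
send_rows(
  steps=[
    [0,0,0,0,0,0,1],
    [0,0,0,0,0,0,1],
  ],
)

```text
clock: 3.15
position: [0.4123, -0.2803, 0.1008]
tcp_rot: [-2.61, -1.749, -0.001]
force: [0.6, -0.2, -0.4]
finger_gap: 0.004
```

Run:
```python
from h import *
import cv2
s=arm.sense();print(s['position'],s['qpos'].round(2),s['force'])
im=viewer.capture("side");cv2.imwrite("pics/side1.png",cv2.resize(im[180:360,160:400,::-1],None,fx=3,fy=3))
im=viewer.capture("top");cv2.imwrite("pics/top1.png",cv2.resize(im[150:330,240:480,::-1],None,fx=3,fy=3))
```

```text
[ 0.41225554 -0.28027083  0.10079541] [ 0.47  0.55  0.12  1.99 -0.11  0.61  1.85] [ 0.59613736 -0.22268677 -0.39541567]
```

View pics/side1.png

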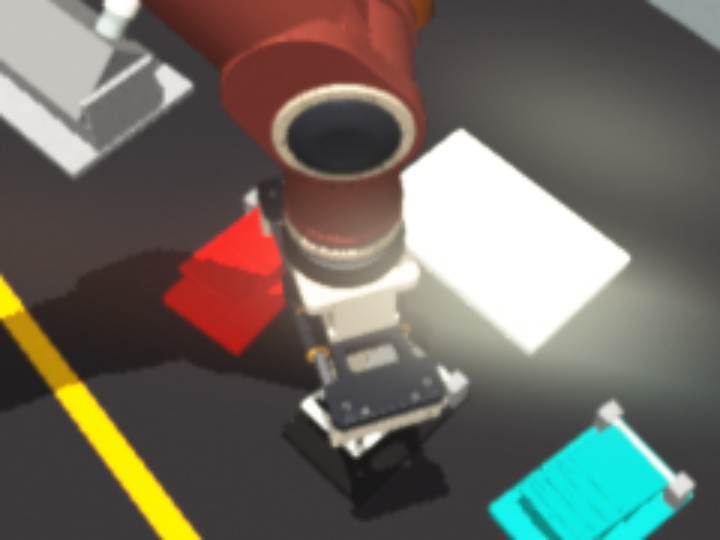

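View pics/top1.png

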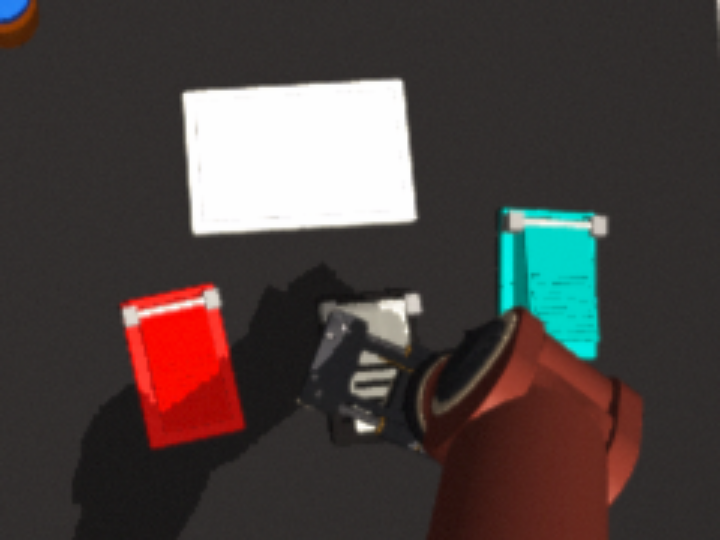

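Call:
send_rows(
  steps=[
    [-1,-2,-20,0,0,0,1],
    [0,0,-20,0,0,0,1],
    [0,0,-10,0,0,0,1],
    [0,0,-8,0,0,0,1],
    [0,0,-7,0,0,0,1],
    [0,0,-5,0,0,0,1],
    [0,0,0,0,0,0,1],
  ],
)

```text
clock: 4.12
position: [0.4093, -0.2823, 0.0312]
tcp_rot: [-2.608, -1.746, 0.001]
force: [-3.7, 1.9, 8.8]
finger_gap: 0.006
```

Call:
send_rows(
  steps=[
    [0,0,-3,0,0,0,1],
    [0,0,-2,0,0,0,1],
    [0,0,0,0,0,0,1],
    [0,0,0,0,0,0,1],
  ],
)

```text
clock: 4.62
position: [0.4093, -0.2823, 0.0299]
tcp_rot: [-2.61, -1.746, -0.0]
force: [-9.1, 6.4, 38.4]
finger_gap: 0.006
```

Call:
send_rows(
  steps=[
    [0,0,15,0,0,0,1],
    [0,0,25,0,0,0,1],
    [0,0,35,0,0,0,1],
    [10,35,25,0,0,7.35,0.2],
    [10,35,25,0,0,7.35,0.2],
    [10,35,25,0,0,7.35,0.2],
    [10,35,25,0,0,7.35,0.2],
    [10,35,25,0,0,0,0.2],
    [10,35,25,0,0,0,0.2],
    [10,35,25,0,0,0,0.2],
    [10,35,25,0,0,0,0.2],
  ],
)

```text
clock: 6.0
position: [0.4915, -0.0016, 0.3019]
tcp_rot: [2.08, 2.352, 0.003]
force: [0.3, -0.0, -0.0]
finger_gap: 0.404
```

Run:
```python
from h import *
from scipy.spatial.transform import Rotation as R
import cv2
s=arm.sense();print(s['position'],s['qpos'].round(2),s['force'],s['finger_gap']);print(R.from_rotvec(s['tcp_rot']).as_matrix().round(3))
im=viewer.capture("side");cv2.imwrite("pics/side2.png",im[:,:,::-1])
```

```text
[ 0.49147365 -0.00158672  0.30186649] [-0.    0.29 -0.05  1.74  0.02  1.12  1.63] [ 0.33801016 -0.01417289 -0.03768752] 0.4040766257865731
[[-0.122  0.992  0.003]
 [ 0.992  0.122  0.   ]
 [-0.     0.003 -1.   ]]
```

View pics/side2.png

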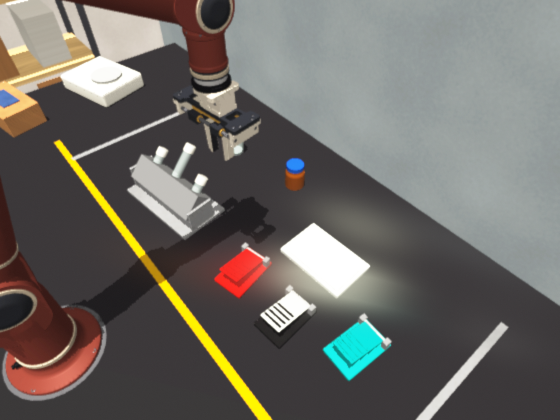

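Call:
send_rows(
  steps=[
    [-15,37,-8,1.1,-8.9,0,-0.3],
    [-15,37,-8,1.1,-8.9,0,-0.3],
    [-15,37,-8,1.1,-8.9,0,-0.3],
    [-15,37,-8,1.1,-8.9,0,-0.3],
    [-15,37,-8,1.1,-8.9,0,-0.3],
    [-15,37,-8,0,0,0,-0.3],
    [0,0,0,0,0,0,-0.3],
  ],
)

```text
clock: 6.92
position: [0.4268, 0.1489, 0.2618]
tcp_rot: [1.804, 1.995, 0.503]
force: [-0.4, 0.2, 0.5]
finger_gap: 0.65
```

Run:
```python
from h import *
from scipy.spatial.transform import Rotation as R
import cv2
s=arm.sense();print(s['position'],s['qpos'].round(2),s['force'],s['finger_gap']);print(R.from_rotvec(s['tcp_rot']).as_matrix().round(3))
c=viewer.get_calibration("wrist");im=viewer.capture("wrist");cv2.imwrite("pics/w3.png",im[:,:,::-1])
np.savez("w3.npz",**c)
def W(v,L): 
    a,b=np.cos(v[2]),np.sin(v[2]); return np.array([v[0]+a*L[0]-b*L[1], v[1]+b*L[0]+a*L[1], L[2]])
v=[.4412,.2239,.1218]
print(proj(c,[W(v,(.023,0,.089)),W(v,(.0937,0,.1597)),W(v,(.0548,.09,.1208)),W(v,(.0548,-.09,.1208))]))
im=viewer.capture("side");cv2.imwrite("pics/side3.png",im[:,:,::-1])
```

```text
[0.42676464 0.14887697 0.26181811] [-0.49  0.08 -0.11  2.3   0.83  0.42  0.36] [-0.41448117  0.15280248  0.51479539] 0.6502429460446003
[[-0.085  0.85   0.52 ]
 [ 0.995  0.101 -0.003]
 [-0.055  0.517 -0.854]]
[[374.71059155 140.93495618]
 [373.04509688 249.54798659]
 [474.84238995 190.87365769]
 [276.53838083 188.84278363]]
```

View pics/w3.png

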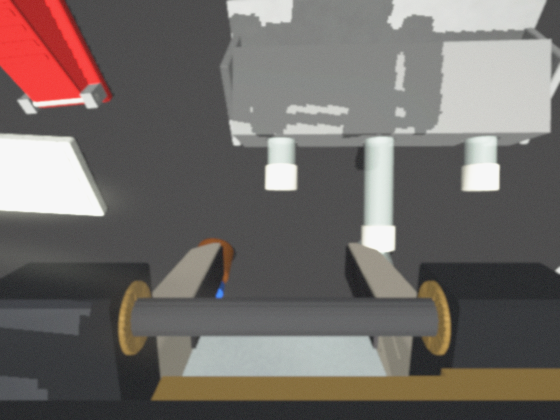

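View pics/side3.png

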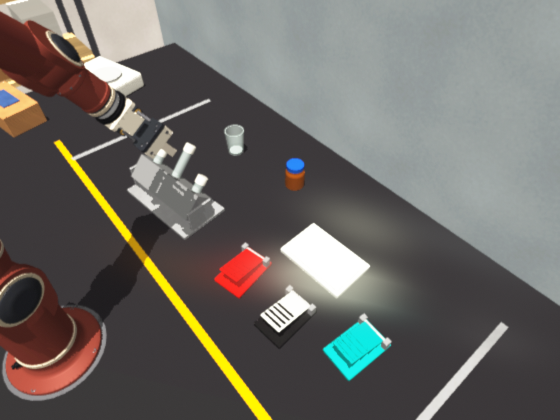

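```bash
cat >> h.py <<'E'
from scipy.spatial.transform import Rotation as R
def goal(tilt,yaw=.1218):
    x=np.array([-np.sin(yaw),np.cos(yaw),0]); t=np.radians(tilt)
    z=np.array([np.sin(t)*np.cos(yaw),np.sin(t)*np.sin(yaw),-np.cos(t)])
    return np.c_[x,np.cross(z,x),z]
def need(Rg,pg):
    s=arm.sense(); Rc=R.from_rotvec(s['tcp_rot']).as_matrix()
    return ((np.array(pg)-s['position'])*1e3).round(1), np.degrees(R.from_matrix(Rg@Rc.T).as_rotvec()).round(1)
E
python3 - <<'E'
from h import *
for t in (30,45): print(need(goal(t),[.505,.234,.20]))
E
```

```text
(array([ 77.3,  88.3, -62. ]), array([3.1, 1.5, 2.4]))
(array([ 77.3,  88.3, -62. ]), array([  4.6, -13.4,   2.9]))
```

Call:
send_rows(
  steps=[
    [10,18,0,0,0,0,-0.3],
    [13,18,0,0,0,0,-0.3],
    [13,18,0,0,0,0,-0.3],
    [14,17,0,0,0,0,-0.3],
    [14,17,0,0,0,0,-0.3],
    [14,0,0,1.5,-4.5,1,-0.3],
    [0,0,-15,1.5,-4.5,1,-0.3],
    [0,0,-15,1.5,-4.5,1,-0.3],
    [0,0,-15,0,0,0,-0.3],
    [0,0,0,0,0,0,-0.3],
  ],
)

```text
clock: 8.28
position: [0.512, 0.2282, 0.2316]
tcp_rot: [1.702, 1.889, 0.688]
force: [-0.2, -1.0, 0.6]
finger_gap: 0.653
```

Run:
```python
from h import *
import cv2
for t in (30,45): print(need(goal(t),[.505,.234,.104]))
s=arm.sense();print(s['qpos'].round(2), s['finger_gap'])
c=viewer.get_calibration("wrist");im=viewer.capture("wrist");cv2.imwrite("pics/w4.png",im[:,:,::-1])
def W(v,L): 
    a,b=np.cos(v[2]),np.sin(v[2]); return np.array([v[0]+a*L[0]-b*L[1], v[1]+b*L[0]+a*L[1], L[2]])
v=[.4412,.2239,.1218]
print(proj(c,[W(v,(.023,0,.089)),W(v,(.0937,0,.1597)),W(v,(.0548,.09,.1208)),W(v,(.0548,-.09,.1208))]))
```

```text
(array([  -7. ,    5.8, -127.6]), array([ 0.6, 11.8,  1.5]))
(array([  -7. ,    5.8, -127.6]), array([ 2.2, -3.1,  1.8]))
[-0.73  0.3   0.06  2.26  1.68  0.38 -0.57] 0.6531338432492354
[[295.78821688  15.21295917]
 [294.54397058 178.24412215]
 [438.99814615  91.35620773]
 [156.07823389  92.4282648 ]]
```

View pics/w4.png

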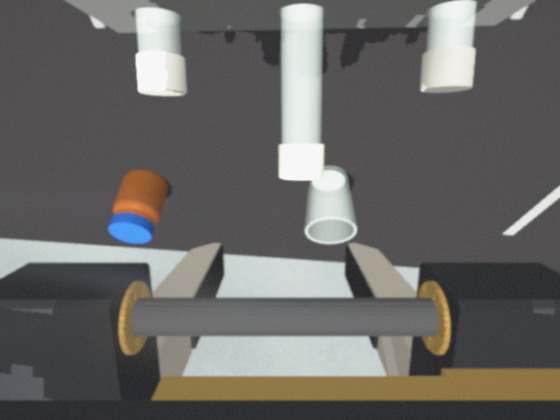

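Call:
send_rows(
  steps=[
    [-2,2,-8,1.1,-1.5,0.9,-0.3],
    [-2,2,-8,1.1,-1.6,0.9,-0.3],
    [-2,2,-12,0,0,0,-0.3],
    [-1,1,-12,0,0,0,-0.3],
    [0,0,-12,0,0,0,-0.3],
    [0,0,-12,0,0,0,-0.3],
    [0,0,-12,0,0,0,-0.3],
    [0,0,0,0,0,0,-0.3],
  ],
)

```text
clock: 9.32
position: [0.5053, 0.235, 0.1565]
tcp_rot: [1.664, 1.879, 0.781]
force: [-0.1, -0.5, 0.2]
finger_gap: 0.653
```

Run:
```python
from h import *
import cv2
for t in (45,): print(need(goal(t),[.505,.235,.104]))
s=arm.sense();print(s['qpos'].round(2), s['finger_gap'],s['force'])
c=viewer.get_calibration("wrist");im=viewer.capture("wrist");cv2.imwrite("pics/w5.png",im[:,:,::-1])
im=viewer.capture("side");cv2.imwrite("pics/side5.png",cv2.resize(im[60:260,60:300,::-1],None,fx=3,fy=3))
```

```text
(array([ -0.3,  -0. , -52.5]), array([-0.1,  0.1,  0. ]))
[-0.58  0.49 -0.16  2.4   2.29  0.64 -1.23] 0.6526271367196054 [-0.09945321 -0.51141997  0.22339882]
```

View pics/w5.png

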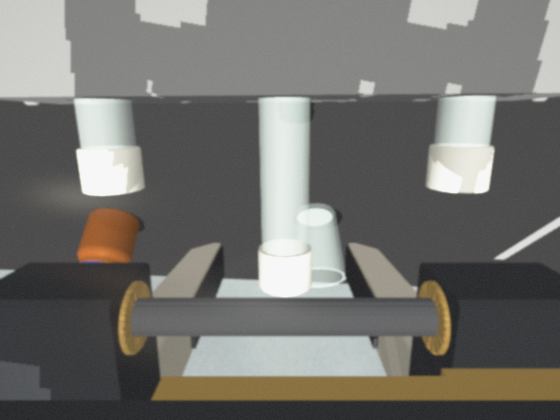

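View pics/side5.png

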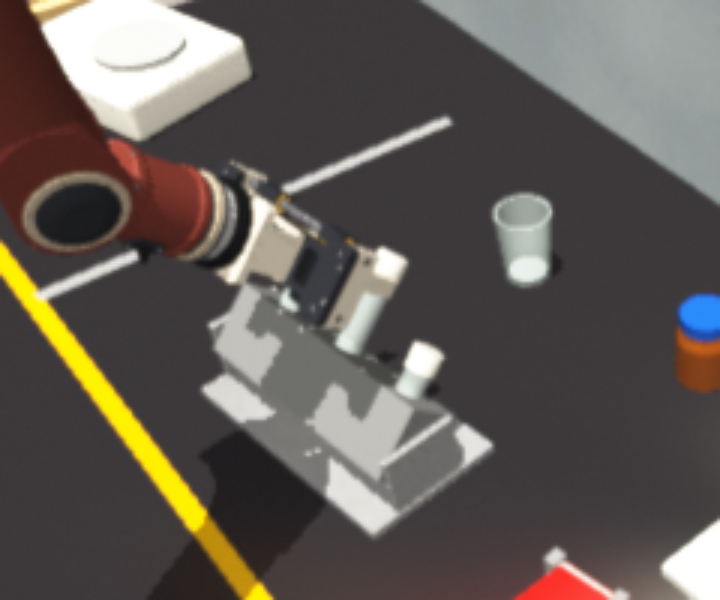

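Call:
send_rows(
  steps=[
    [4,1,0,-0.6,5,0,-0.3],
    [1,0,-8,0,0,0,-0.3],
    [0,0,-8,0,0,0,-0.3],
    [0,0,-8,0,0,0,-0.3],
    [0,0,0,0,0,0,-0.3],
  ],
)

```text
clock: 10.05
position: [0.5085, 0.2355, 0.1309]
tcp_rot: [1.717, 1.942, 0.705]
force: [-0.0, 0.6, 0.1]
finger_gap: 0.651
```

Run:
```python
from h import *
for t in (40,): print(need(goal(t),[.5098,.2357,.1083]))
s=arm.sense();print(s['qpos'].round(3), s['finger_gap'],s['force'])
```

```text
(array([  1.3,   0.2, -22.6]), array([ 0. , -0.1, -0.1]))
[-0.562  0.519 -0.138  2.354  2.261  0.532 -1.169] 0.6510184189450045 [-0.03474641  0.56278585  0.07821133]
```

Tracking is exact and the elbow has moved off its limit. I'll go down the rest and close.

Call:
send_rows(
  steps=[
    [1,0,-8,0,0,0,-0.3],
    [0,0,-8,0,0,0,-0.3],
    [0,0,-7,0,0,0,-0.3],
    [0,0,0,0,0,0,-0.3],
    [0,0,0,0,0,0,1],
    [0,0,0,0,0,0,1],
    [0,0,0,0,0,0,1],
    [0,0,0,0,0,0,1],
    [0,0,0,0,0,0,1],
  ],
  force=25,
)

```text
clock: 11.18
position: [0.5106, 0.236, 0.1097]
tcp_rot: [1.716, 1.939, 0.709]
force: [-0.3, -0.4, 1.5]
finger_gap: 0.269
```

Run:
```python
from h import *
import cv2
for t in (40,): print(need(goal(t),[.5098,.2357,.1083]))
s=arm.sense();print(s['qpos'].round(3), s['finger_gap']*93,s['force'])
im=viewer.capture("wrist");cv2.imwrite("pics/w6.png",im[:,:,::-1])
```

```text
(array([-0.8, -0.3, -1.4]), array([-0.1,  0.1, -0. ]))
[-0.536  0.576 -0.175  2.366  2.322  0.6   -1.235] 25.045236813413567 [-0.30049988 -0.44855763  1.49930347]
```

View pics/w6.png

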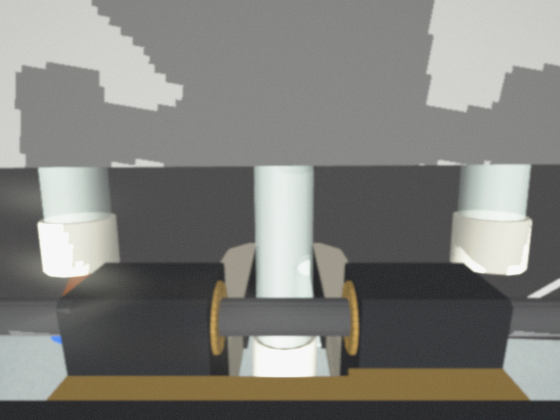

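Call:
send_rows(
  steps=[
    [5,0.6,5,0,0,0,1],
    [7,0.9,7,0,0,0,1],
    [7,0.9,7,0,0,0,1],
    [7,0.9,7,0,0,0,1],
    [7,0.9,7,0,0,0,1],
    [7,0.9,7,0,0,0,1],
    [7,0.9,7,0,0,0,1],
    [7,0.9,7,0,0,0,1],
    [7,0.9,7,0,0,0,1],
    [0,0,0,0,0,0,1],
  ],
)

```text
clock: 12.48
position: [0.5724, 0.2441, 0.1715]
tcp_rot: [1.716, 1.938, 0.711]
force: [0.6, 0.6, -0.6]
finger_gap: 0.266
```

Run:
```python
from h import *
import cv2
s=arm.sense();print(s['position'],s['qpos'].round(3), s['finger_gap']*93,s['force'])
im=viewer.capture("side");cv2.imwrite("pics/side7.png",cv2.resize(im[40:240,60:300,::-1],None,fx=3,fy=3))
```

```text
[0.57237535 0.24407905 0.17154289] [-0.621  0.479  0.05   2.177  2.098  0.311 -0.922] 24.752915307431596 [ 0.61522169  0.63316534 -0.5942663 ]
```

View pics/side7.png

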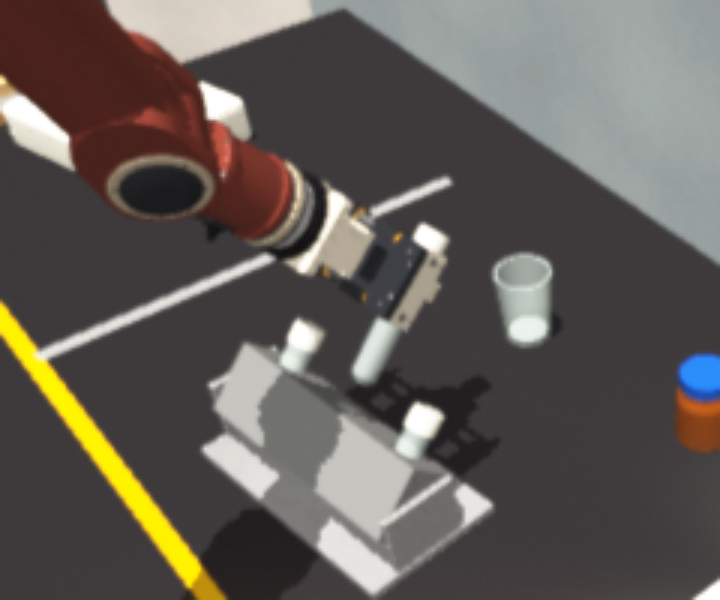

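Call:
send_rows(
  steps=[
    [0,0,15,0,0,0,1],
    [0,0,20,0,0,0,1],
    [0,0,20,-0.6,5,0,1],
    [0,0,20,-0.6,5,0,1],
    [0,0,20,-0.6,5,0,1],
    [0,0,20,-0.6,5,0,1],
    [0,0,0,-0.6,5,0,1],
    [0,0,0,-0.6,5,0,1],
    [0,0,0,-0.6,5,0,1],
    [0,0,0,-0.6,5,0,1],
    [0,0,0,-0.6,5,0,1],
    [0,0,0,0,0,0,1],
  ],
)

```text
clock: 14.02
position: [0.5904, 0.2305, 0.2476]
tcp_rot: [2.011, 2.236, 0.119]
force: [0.1, -0.9, -1.2]
finger_gap: 0.268
```

Run:
```python
from h import *
import cv2
s=arm.sense();print(s['position'],s['qpos'].round(3), s['finger_gap']*93,s['force'])
print(need(goal(-5),[.572,.244,.285]))
im=viewer.capture("side");cv2.imwrite("pics/side8.png",cv2.resize(im[0:200,60:300,::-1],None,fx=3,fy=3))
```

```text
[0.59037194 0.23046772 0.24755946] [-0.207  0.528 -0.398  1.552  0.357  1.008  0.954] 24.885463568724216 [ 0.10439857 -0.88731127 -1.21576757]
(array([-18.4,  13.5,  37.4]), array([ 1.1, 13.6,  0.8]))
```

View pics/side8.png

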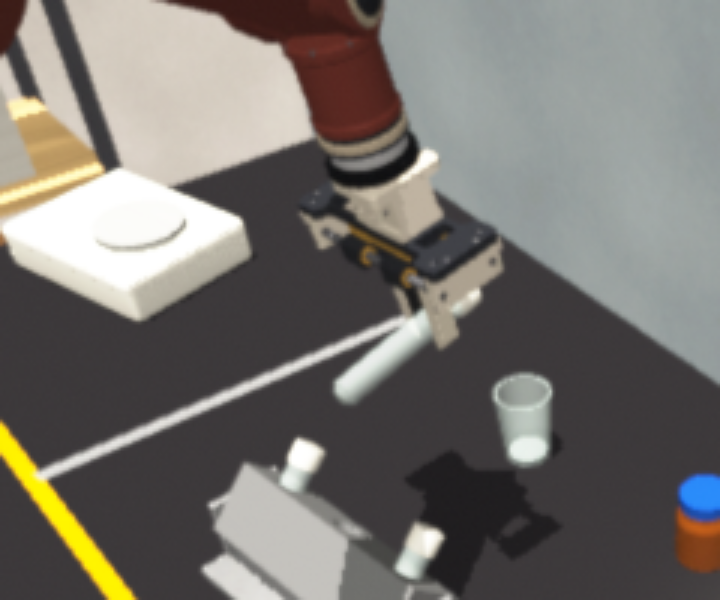

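Call:
send_rows(
  steps=[
    [0,0,10,0.4,4.5,0.3,1],
    [0,-5,10,0.4,4.5,0.3,1],
    [0,-15,10,0.4,4.6,0.2,1],
    [3,-25,0,0,0,-6,1],
    [4,-35,0,0,0,-8,1],
    [4,-35,0,0,0,-8,1],
    [4,-35,0,0,0,-8,1],
    [4,-35,0,0,0,-8,1],
    [4,-35,0,0,0,-8,1],
    [4,-35,0,0,0,-8,1],
    [4,-35,0,0,0,-8,1],
    [0,0,0,0,0,0,1],
  ],
)

```text
clock: 15.58
position: [0.6193, -0.0631, 0.278]
tcp_rot: [-2.923, -0.914, 0.038]
force: [0.2, 0.0, -1.4]
finger_gap: 0.275
```

Run:
```python
from h import *
s=arm.sense();print(s['position'],s['qpos'].round(3), s['finger_gap']*93)
print(need(goal(-5,.1218-np.radians(93.4)),[.632,-.245,.150]))
```

```text
[ 0.61929564 -0.06308782  0.27804558] [ 0.194  0.56  -0.168  1.363  0.024  1.276  0.647] 25.602514404236256
(array([  12.7, -181.9, -128. ]), array([  0.3,   0.1, -31.1]))
```

Call:
send_rows(
  steps=[
    [1.5,-22,-10,0,0,-5,1],
    [1.5,-27,-15,0,0,-6,1],
    [1.5,-27,-15,0,0,-6,1],
    [1.5,-27,-15,0,0,-6,1],
    [1.5,-27,-15,0,0,-6,1],
    [1.5,-22,-15,0,0,-2,1],
    [1.5,-18,-15,0,0,0,1],
    [1.5,-8,-14,0,0,0,1],
    [0.5,-4,-10,0,0,0,1],
    [0,0,-4,0,0,0,1],
    [0,0,0,0,0,0,1],
    [0,0,0,0,0,0,1],
  ],
)

```text
clock: 17.08
position: [0.6336, -0.24, 0.1514]
tcp_rot: [-3.054, -0.111, -0.003]
force: [-0.0, 0.6, -0.7]
finger_gap: 0.272
```

Run:
```python
from h import *
import cv2
s=arm.sense();print(s['position'],s['qpos'].round(3), s['finger_gap']*93)
print(need(goal(-5,.1218-np.radians(93.4)),[.632,-.245,.150]))
for n in ("side","top","wrist"):
    im=viewer.capture(n);cv2.imwrite(f"pics/{n}9.png",im[:,:,::-1])
def crop(f,x0,y0,x1,y1,s,o):
    im=cv2.imread(f"pics/{f}")[y0:y1,x0:x1]; cv2.imwrite(f"pics/{o}",cv2.resize(im,None,fx=s,fy=s,interpolation=cv2.INTER_CUBIC))
crop("side9.png",210,140,410,290,4,"side9c.png"); crop("top9.png",270,150,430,270,4,"top9c.png")
```

```text
[ 0.63358456 -0.24001152  0.15140181] [ 0.383  0.738 -0.03   1.381 -0.068  1.056  0.468] 25.256419398469163
(array([-1.6, -5. , -1.4]), array([ 0.1,  0.3, -0.6]))
```

View pics/side9c.png

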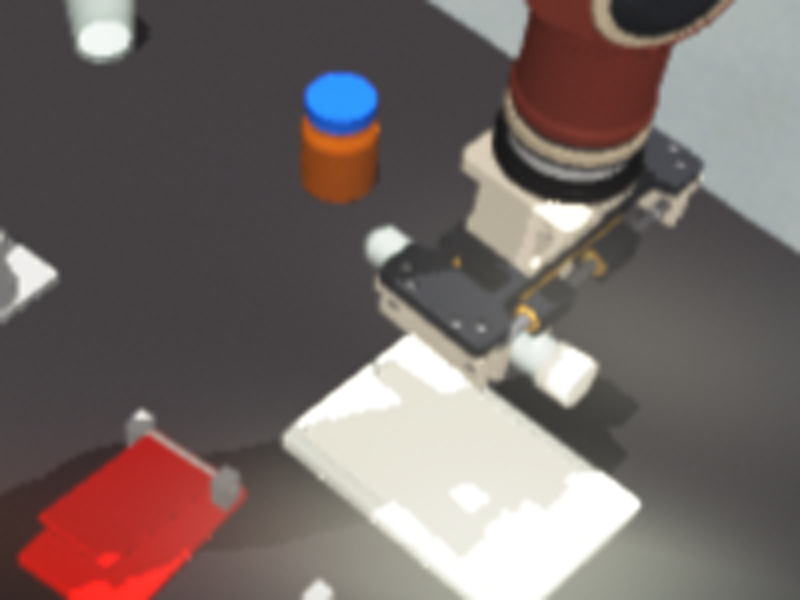

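View pics/top9c.png

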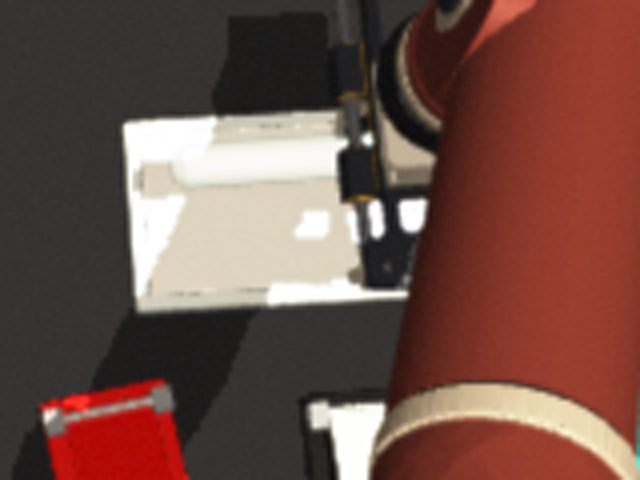

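View pics/wrist9.png

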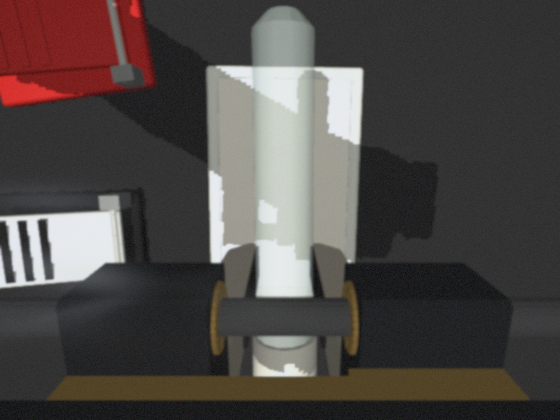

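Run:
```python
from h import *
T=viewer.get_calibration("top");S=viewer.get_calibration("side");W=viewer.get_calibration("wrist")
tb=np.array([178/4+270-.4,166/4+150-.4]); sb=np.array([382/4+210-.4,246/4+140-.4]); wb=np.array([284,14.])
B,e=tri([(T,tb),(S,sb),(W,wb)]);print("bottom",B,e); print(tri([(T,tb),(S,sb)]))
sc=np.array([580/4+210-.4,377/4+140-.4])
# cap end: on the side ray, at 160 mm from B
o,d=ray(S,sc);d/=np.linalg.norm(d)
s0=np.roots([1,2*d@(o-B),(o-B)@(o-B)-.16**2]);print(s0)
yaw=.0624;P=np.array([.6305,-.2192,0])
for q in np.real(s0):
    C=o+q*d; a=(C-B)/np.linalg.norm(C-B); M=(B+C)/2
    Rz=R.from_euler('z',yaw).as_matrix(); print("cap",C,"elev",np.degrees(np.arcsin(a[2])),"az vs panel",(Rz.T@a).round(3),"mid in panel",Rz.T@(M-P))
# from tool: assumed
s=arm.sense();Rc=R.from_rotvec(s['tcp_rot']).as_matrix();g=s['position']-.019*Rc[:,2]
u=(g-B)/np.linalg.norm(g-B);print("grip at",np.linalg.norm(g-B),"elev",np.degrees(np.arcsin(u[2])))
M=B+.08*u;print(Rz.T@(M-P), Rz.T@u, Rc[:,1])
```

```text
bottom [ 0.62607215 -0.13664646  0.16793375] [np.float64(0.2510312190092239), np.float64(1.4414014978817131), np.float64(11.28721211995346)]
(array([ 0.62765786, -0.13800396,  0.16439037]), [np.float64(0.3609517732145644), np.float64(0.34411461952279176)])
[1.03187908 0.89844143]
cap [ 0.70170161 -0.24917935  0.08298356] elev -32.06889892855186 az vs panel [ 0.428 -0.731 -0.531] mid in panel [0.03496115 0.02415395 0.12545866]
cap [ 0.6297864  -0.29565508  0.18532521] elev 6.240187636097278 az vs panel [-0.039 -0.993  0.109] mid in panel [-0.00237557  0.0032036   0.17662948]
grip at 0.10564213205193176 elev 1.2228371299904708
[0.00127456 0.00268907 0.16964102] [ 0.00682241 -0.99974898  0.02134091] [ 0.07180604 -0.99378726 -0.08503398]
```

View pics/side9.png

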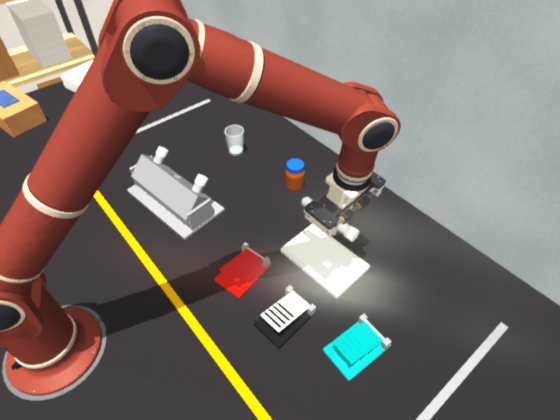

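The treadle is up at (285,312). The short tubes at (161,155) and (200,183), the jar and the beaker have not moved. The tube hangs level over the panel, clear of everything.

Call:
send_rows(
  steps=[
    [0,0,0,0,0,0,1],
    [0,0,0,0,0,0,1],
  ],
)

```text
clock: 17.48
position: [0.6331, -0.2406, 0.1508]
tcp_rot: [-3.054, -0.109, -0.001]
force: [-0.4, 0.4, -1.7]
finger_gap: 0.27
```

Run:
```python
from h import *
s=arm.sense();print(s['position'],abs(s['qd']).max(),s['finger_gap']*93,s['force'])
print(job.close_job())
```

```text
[ 0.63305413 -0.24057091  0.15076139] 0.0019367801588911985 25.133508300446234 [-0.37230988  0.35835164 -1.68196418]
the job is handed in; nothing more can be done
None
```

I pressed the black-based aluminium treadle down to its stop and let it spring back. Then I drew the long tube from the middle socket, turned it level and handed the job in at about 17.5 s, still holding it over the panel. The hand-in reports no verdict.

- **Treadle:** the push met a hard stop at 30 mm height with 38 N. Later side pictures show the plate back up.
- **Tube position:** its middle is within about 4 mm of the panel centre in both directions, 170 to 177 mm above the bench. It lies along the panel within about 2°.
- **Tube grip:** the fingers hold it at a gap of 25 mm with the grip set to 25 N, and the arm was at rest at hand-in.
- **Other things:** the two short tubes, the jar and the beaker look unmoved, and the red and turquoise treadles were left alone.

Two checks disagreed. The tube's tilt came out as about 1° from the grip point and 6° from the cap's pixel; both are inside the 11° limit. At the tube's bottom end the wrist camera was about 11 px off the other two views, which agreed within half a pixel.

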